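# Serve the top roll with the tongs

### The arm

A 7-joint arm with a two-finger parallel gripper is mounted at the origin on the work surface. World frame = base frame: x ahead of the robot, y to its left, z up, the work surface at z = 0. Lengths are in m, angles in rad, forces in N, time in s.
With the tool pointing down it reaches from about 0.35 to 0.9 m from the base axis. Payload 8.1 kg.
Tool frame: the origin (TCP) lies at the very end of the fingers, on their centre line; the grasp point (between the pads) lies 19 mm behind it (arm.tcp_to_grasp is the distance from the TCP to the grasp point, in m); z points along the fingers, y is the line along which they close (so a half turn about z gives the same grasp; the last joint's range is limited). The gripper opens to 92 mm and grips with 3 to 60 N. Pads are 19 mm wide; open, the fingers measure 130 mm over their backs; the gripper's body (75 mm by 190 mm) begins 47 mm behind the grasp point.
Start: joints at [-1.226, 0.434, 0.025, 1.573, -0.012, 1.134, -0.075], TCP at [0.271, 0.563, 0.227] pointing down, gripper open.
Joint ranges: [-2.62, 2.62], [-0.44, 2.09], [-1.27, 1.32], [0.08, 2.57], [-1.32, 4.46], [0.12, 2], [-2.74, 2.74]. Speed limits (rad/s): [2.22, 2.22, 3.01, 3.01, 3.14, 3.14, 3.14].

### API

Orientations are given as a rotation vector (axis times angle).
In Python, from cell import arm, optics, order gives the robot as it stands (arm), with the cameras (optics) and the job (order).
- The arm moves only by the tool tcp_steps, called after ">>>" as name(argument=value, ...) on one line, values as JSON. Schema: {"type":"object","properties":{"increments":{"type":"object","properties":{"x":{"type":"array","items":{"type":"number"},"minItems":1,"maxItems":10},"y":{"type":"array","items":{"type":"number"},"minItems":1,"maxItems":10},"z":{"type":"array","items":{"type":"number"},"minItems":1,"maxItems":10},"turn":{"type":"array","items":{"type":"number"},"minItems":1,"maxItems":10},"jaw":{"type":"array","items":{"type":"number"},"minItems":1,"maxItems":10}},"additionalProperties":false,"required":["x","y","z","turn","jaw"]},"force":{"type":"number"},"only":{"type":"string"},"quiet":{"type":"boolean"},"lines":{"type":"string"}},"required":["increments"],"additionalProperties":false}. increments is an object with one list for each field, all of the same length, 1 to 10, a row being the entries at one place: x, y, z (the shift in shares of the most that a row can go, 1 being 50 mm), turn (a turn about the tool's z in normalised numbers (1 is 360 degrees)), jaw (the opening from 0.0 (shut) to 1.0 (fully open)); each row shifts and turns the commanded pose from where the row before left it, along the tool's axes as they then stand; what a row does not reach is not made up. A row lasts 1/10 s, in which the tool goes at most 0.05 m and 0.15 rad, less where a joint would pass 70% of its speed; a pose out of reach is approached as far as the arm can. The fingers move at their own pace and stop on an object; force is the grip in N (left out, the last holds). Time passes only in rows, so rows that do not move let the fingers close. The tool returns the time, the measured TCP pose, the force, the opening and the grip force at its end. only (a regular expression) keeps the lines of the reply that match it, lines (a string "A,B") keeps lines A to B, and quiet returns only ok. A shift or turn number past 1, either way, is cut back to 1. Input that does not fit is refused with a message, and nothing moves.
- arm.observe(): the state, without advancing time (a new reading comes with each control period).
- optics.get_image(name): name is "side" or "top"; returns a dict with "image" (400x640x3 uint8, blue, green, red), "fx", "fy", "cx", "cy" (pixels), "cam_to_world" (4x4, takes a point from camera to world coordinates). Camera axes: x right, y down, z forward; pixel columns grow to the right and rows downward; lengths in m; the calibration is good to about 2 mm. A picture is of the moment at which its call begins. There is no depth.
- order.sign_off(): hands the job in; it is judged then, once.
The state is a dict: "clock": time; "joints": joint angles; "dq": joint speeds; "joint_efforts": joint torques, N m; "position": TCP position; "ee_rot": TCP orientation; "force": force on the tool from outside, world axes, zero at the start; "ft_torque": the same for the moment, N m; "width": opening from 0.0 (shut) to 1.0 (fully open); "gripper_force": force on a finger pad.
Only numpy, scipy, OpenCV 4.12 (cv2) and the standard library are available. Lean on these libraries where they do the work, as an engineer would, in place of code of your own. Each camera call takes 0.05 s, during which the arm holds its last target. There are 200 camera calls.

### The job

The rolls are hot from the oven, so nothing but the tongs may touch them. Pick up the tongs, take the top roll off the pile with them, leaving the other three rolls on their dish and everything else where it stands, then hold the roll in the tongs over the middle of the white side plate, about 10 cm above it. Finish while still holding it up there in the tongs: I will take it from you; do not put it down.

Things in the scene. Friction and masses are not known exactly. Their poses are not given: they have to be found in the camera images.
- tongs: Sprung steel kitchen tongs lying flat on the black counter: two arms in a V, pinned at the narrow end, 255 mm long, 28 mm tall, 100 g. This is the right arm with the pin; it carries the left arm. Origin: on the pin's axis at the underside, 14 mm below the arms' mid-height; z up along the pin. Released, x points midway between the heads, y to the left arm; squeezed, each arm turns inwards
- tongs_arm: the left arm of the tongs, hinged on the pin; same origin. The spring holds the tongs open: the heads then stand about 88 mm apart at their narrowest. It takes about 3.3 N at the grips to start closing and 6 N to reach a roll (each arm turned in by 0.09 rad, grips 42 mm over their outer faces), so 20 to 30 N holds a roll well. Empty, they squeeze shut
- grip_right (a point): centre of the outer face of the right arm's ribbed red rubber grip (56 mm long, 22 mm tall), 120 mm from the pin, at mid-height, 14 mm above the counter. The tongs balance near here. Pinch both grips from above, fingers closing across the tongs: 64 mm over the two outer faces when released
- grip_left (a point): the same point on the left arm's grip
- head_right (a point): middle of the right arm's head, a steel plate bent to a shallow cup (about 38 mm long, 28 mm tall, 2 mm thick), 240 mm from the pin, at mid-height. Its cupped face looks to the other head; the cup's ends reach 6 mm further inwards than this point
- head_left (a point): the same point on the left arm's head
- top_roll: the browner bread roll on top of the pile: round, flat-bottomed, domed, 59 mm across at its widest (18 mm above its underside), 43 mm tall, about 45 g. Origin: centre of its underside, about 45 mm above the counter at the start; z up
- top_roll_center (a point): centre of the top roll, 21.5 mm above its underside
- roll_a: one of the three rolls under it, the same size, standing on the dish; tops 48 mm above the counter, so 3 to 4 mm higher than the top roll's underside. Origin: centre of its underside
- roll_b: as roll_a
- roll_c: as roll_a
- bread_dish: round blue dish under the pile, 220 mm across, rim 20 mm high, inner floor 5 mm above the counter, fixed. Origin: centre of its underside, below the middle of the pile
- side_plate: empty white side plate, loose, 170 mm across, rim 16 mm high. Origin: centre of its underside
- mug: white mug, 80 mm across, 92 mm tall, handle at its +y; leave it alone
- jam_jar: jam jar with a yellow lid, 64 mm across, 95 mm tall; leave it alone
- butter_dish: white lidded butter dish, 100 by 170 by 73 mm; leave it alone
- soap_pump: white soap bottle with a pink pump, 72 mm across, 166 mm tall; leave it alone
- detergent: detergent bottle with a red cap, 66 mm across, 200 mm tall; leave it alone
- peeler: lime-green peeler lying flat, 160 mm long, 16 mm high; leave it alone
- pepper_mill: dark wooden pepper mill, 54 mm across, 140 mm tall; leave it alone

How it is judged:
On the way, in this order (a step that is already met when the one before it is completed fails the run):
1. the tongs are held in the gripper, off the counter, with the top roll still on the pile (height (world z) of tongs above 0.03 m and contact force between the fingers and tongs above 1 N and distance of top_roll from where it was at the start of the episode below 0.015 m), for 0.2 s.
2. the top roll is lifted off the pile between the tong heads (height (world z) of top_roll above 0.07 m and distance between top_roll_center and head_left below 0.045 m and distance between top_roll_center and head_right below 0.045 m and contact force between tongs_arm and top_roll above 0.5 N), for 0.2 s.
At the end, for the whole second after the job is handed in: Roll squeezed between both tong heads (each within 45 mm of its centre), tongs in the gripper, roll within 50 mm of the side plate's middle, underside 65 to 200 mm above the counter, at rest, robot not touching it; other rolls, plate and bystanders within 25 mm of their starts (distance between top_roll_center and head_left below 0.045 m and distance between top_roll_center and head_right below 0.045 m and contact force between tongs_arm and top_roll above 0.5 N and contact force between the fingers and tongs above 1 N and height (world z) of tongs above 0.06 m and height (world z) of top_roll between 0.065 and 0.2 m and horizontal distance between top_roll_center and side_plate below 0.05 m and linear speed of top_roll below 0.05 m/s and contact force between each of the arm, the fingers and top_roll below 0.2 N and distance of each of roll_a, roll_b, roll_c, mug, jam_jar, butter_dish, soap_pump, detergent, peeler, pepper_mill, side_plate from where it was at the start of the episode below 0.025 m); the arm keeps its last pose, push and grip.
It fails at once if the robot itself (not the tongs) touches a hot roll (contact force between any of the fingers, the arm and top_roll above 0.3 N or contact force between any of the fingers, the arm and roll_a above 0.3 N or contact force between any of the fingers, the arm and roll_b above 0.3 N or contact force between any of the fingers, the arm and roll_c above 0.3 N).
It fails at once if the top roll is dropped off the pile (height (world z) of top_roll below 0.03 m).
It fails at once if another roll is shifted by more than 25 mm (distance of any of roll_a, roll_b, roll_c from where it was at the start of the episode above 0.025 m).
It fails at once if a bystander or the side plate is moved by more than 25 mm (distance of any of mug, jam_jar, butter_dish, soap_pump, detergent, peeler, pepper_mill, side_plate from where it was at the start of the episode above 0.025 m).
It also fails if it takes over 48 s, if anything falls off the work surface, if the arm or the gripper's body presses on something with over 40 N, if the wrist force passes 120 N, or if a joint passes its speed limit or range.

## Working session

There is one attempt and no reset: what is moved stays moved. The work goes in short steps, Python scripts to look and compute and a tool call to move; the robot and the scene stay as the last step left them, time stands still between calls to the robot, and variables do not carry over. Pictures are saved under pics/ and viewed, at most 10 in all, crops included, and the job is handed in when it is done.

```bash
ls; mkdir -p pics
```

Run:
```python
from cell import arm, optics, order
import cv2,pickle
s=arm.observe();print(s['position'],s['ee_rot'],s['width'],s['clock'],arm.tcp_to_grasp)
for n in('top','side'):
    d=optics.get_image(n);cv2.imwrite(f'pics/{n}0.png',d['image']);pickle.dump(d,open(f'{n}0.pkl','wb'))
    print(n,d['fx'],d['fy'],d['cx'],d['cy'],d['cam_to_world'])
```

```text
cell.py
pics
[0.27040743 0.56292713 0.22594541] [-6.97495215e-01 -3.06294435e+00  2.41820277e-03] 0.998998628748929 0.0 0.0188
top 390.47734684734786 390.47734684734786 318.4349986254881 203.04502161534714 [[-0.02948247 -0.99516196  0.09372005  0.38807593]
 [-0.99951164  0.02837952 -0.01307992 -0.02169416]
 [ 0.01035691 -0.09405991 -0.99551267  1.31551512]
 [ 0.          0.          0.          1.        ]]
side 470.83033097886084 470.83033097886084 320.6674265099341 200.00173275047428 [[ 0.91746505 -0.17946444  0.35503577  0.00729316]
 [-0.3977205  -0.43338492  0.80870014 -1.16859628]
 [ 0.00873423 -0.88315912 -0.4689922   0.73289338]
 [ 0.          0.          0.          1.        ]]
```

View pics/top0.png

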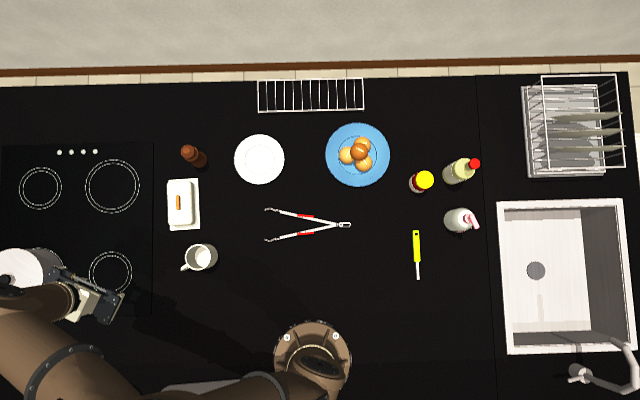

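View pics/side0.png

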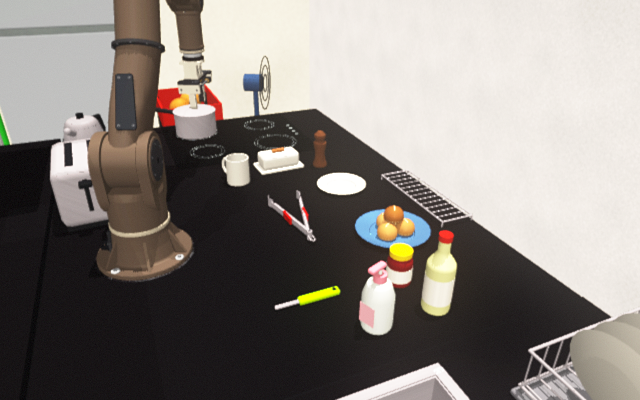

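The top view shows the tongs with pin near (345,225), heads near (267,210) and (267,239), and red grips near (305,217) and (305,233). It also shows the pile at (359,152), the plate at (259,159) and the jam jar at (422,181). I'll approach the pile with the tongs pointing +x, away from the jar. The side view shows the top roll at (394,214).

Create h.py:
```python
import numpy as np,cv2,pickle
from scipy.spatial.transform import Rotation as R
def ray(d,u,v):
    T=d['cam_to_world'];r=T[:3,:3]@np.array([(u-d['cx'])/d['fx'],(v-d['cy'])/d['fy'],1]);return T[:3,3],r/np.linalg.norm(r)
def plane(d,u,v,z):
    o,r=ray(d,u,v);return o+r*(z-o[2])/r[2]
def tri(d1,p1,d2,p2):
    A=np.zeros((3,3));b=np.zeros(3)
    for d,p in((d1,p1),(d2,p2)):
        o,r=ray(d,*p);P=np.eye(3)-np.outer(r,r);A+=P;b+=P@o
    return np.linalg.solve(A,b)
def blobs(d,lo,hi,box,amin=8):
    x0,y0,x1,y1=box;h=cv2.cvtColor(d['image'],cv2.COLOR_BGR2HSV)[y0:y1,x0:x1]
    m=cv2.inRange(h,np.array(lo),np.array(hi));n,l,s,c=cv2.connectedComponentsWithStats(m)
    return [(int(s[i,4]),c[i]+[x0,y0],s[i,:4]+[x0,y0,0,0]) for i in range(1,n) if s[i,4]>=amin]
```

Run:
```python
from h import *
t=pickle.load(open('top0.pkl','rb'));s=pickle.load(open('side0.pkl','rb'))
for lo,hi in(((0,150,80),(6,255,255)),((174,150,80),(180,255,255))):
    for b in blobs(t,lo,hi,(255,195,360,250)):print('red',b,plane(t,*b[1],.02))
h=t['image'][195:250,255:360];m=(h.max(2)>70).astype(np.uint8)
n,l,st,c=cv2.connectedComponentsWithStats(m)
for i in range(1,n):
    if st[i,4]>5:print('tongs comp',st[i],c[i])
ys,xs=np.nonzero(m);
P=np.array([plane(t,x+255,y+195,.02)[:2] for x,y in zip(xs,ys)])
print('y range',P[:,1].min(),P[:,1].max(),'x',P[:,0].min(),P[:,0].max())
for y in sorted(set(ys)):pass
for x in range(0,105,6):
    q=ys[xs==x];
    if len(q):print(x+255,q.min()+195,q.max()+195,plane(t,x+255,(q.min()+q.max())/2+195,.02)[:2].round(4))
print('plate',[ (b[0],b[2],plane(t,*b[1],.012)) for b in blobs(t,(0,0,150),(180,60,255),(225,125,295,195),200)])
print('dish',[(b[0],b[2],plane(t,b[2][0]+b[2][2]/2-.5,b[2][1]+b[2][3]/2-.5,.02)) for b in blobs(t,(95,80,60),(125,255,255),(315,115,400,195),200)])
a=cv2.resize(t['image'][125:185,325:395],None,fx=8,fy=8,interpolation=0)[:480]
b=cv2.resize(s['image'][195:250,350:435],None,fx=6,fy=6,interpolation=0)
cv2.imwrite('pics/ra.png',cv2.copyMakeBorder(cv2.resize(np.hstack([cv2.resize(a,(440,377)),cv2.resize(b,(360,377))]),(800,377)),0,0,0,0,0))
for n,d,bx in(('t',t,(335,135,380,178)),('s',s,(370,198,420,245))):
  hs=cv2.cvtColor(d['image'],cv2.COLOR_BGR2HSV)
  for hi in (200,):
    print(n,[(b[0],b[1],b[2]) for b in blobs(d,(5,100,60),(14,255,255),bx,15)])
print(hs[205:245:3,394])
print(R.from_rotvec([-6.97495215e-01,-3.06294435e+00,2.4e-3]).as_matrix().round(3))
```

```text
red (37, array([305.32432432, 215.10810811]), array([297, 214,  17,   4])) [0.47104753 0.00600759 0.02      ]
red (37, array([304.94594595, 233.08108108]), array([297, 232,  17,   3])) [0.41156746 0.00882567 0.02      ]
tongs comp [  9  13  87  34 574] [51.70731707 29.31184669]
y range -0.14149688689505333 0.14438198602610297 x 0.38881047579714034 0.4985658496229179
267 208 241 [0.4436 0.1336]
273 209 240 [0.443  0.1138]
279 210 239 [0.4424 0.094 ]
285 211 237 [0.4435 0.0741]
291 213 236 [0.4413 0.0543]
297 214 235 [0.4407 0.0344]
303 214 234 [0.4418 0.0145]
309 215 233 [ 0.4412 -0.0054]
315 218 231 [ 0.439  -0.0252]
321 219 229 [ 0.44   -0.0452]
327 221 228 [ 0.4378 -0.065 ]
333 222 226 [ 0.4389 -0.085 ]
339 222 226 [ 0.4383 -0.1049]
345 222 227 [ 0.4361 -0.1247]
plate [(1975, array([234, 134,  51,  50]), array([0.66677298, 0.15874464, 0.012     ]))]
dish [(2547, array([325, 122,  65,  65]), array([ 0.67258127, -0.17377954,  0.02      ]))]
t [(164, array([358.46341463, 152.37195122]), array([350, 143,  20,  18]))]
s [(216, array([392.98611111, 215.34259259]), array([384, 205,  20,  19]))]
[[ 19 118 216]
 [ 30   5 255]
 [ 17 168 248]
 [ 15 175 239]
 [ 14 176 220]
 [ 13 178 175]
 [ 14 160 171]
 [ 19 161 248]
 [ 22 143 253]
 [ 20 153 249]
 [ 16 162 232]
 [ 16 119 178]
 [104 121 220]
 [ 30 144 255]]
[[-0.901  0.433 -0.001]
 [ 0.433  0.901 -0.001]
 [-0.    -0.002 -1.   ]]
```

View pics/ra.png

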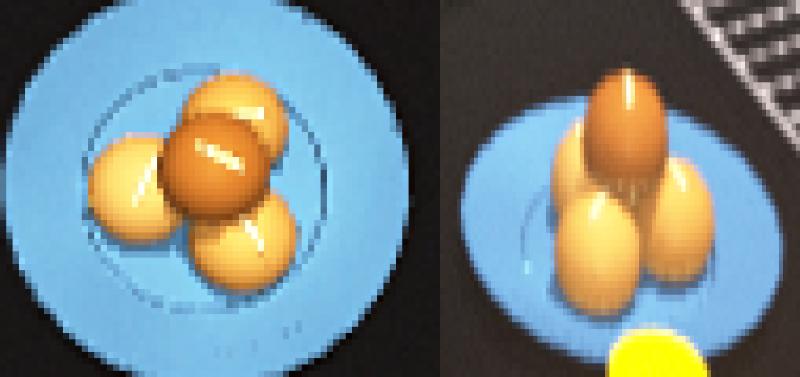

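Top roll spans about columns 350–368 and rows 142–160 in the top view, resting in the pocket of three rolls. I'll turn the tool so its fingers close across the tongs (+1.148 rad), then compute the translation.

Units first: shifts go in shares of 50 mm and turns go in shares of 360 degrees. So 0.1435 rad / 6.2832 = 0.0228.

>>> tcp_steps(increments={"x": [0, 0, 0, 0, 0, 0, 0, 0], "y": [0, 0, 0, 0, 0, 0, 0, 0], "z": [0, 0, 0, 0, 0, 0, 0, 0], "turn": [0.0228, 0.0228, 0.0228, 0.0228, 0.0228, 0.0228, 0.0228, 0.0228], "jaw": [1, 1, 1, 1, 1, 1, 1, 1]}, force=20)

```text
clock: 0.9
position: [0.2704, 0.5631, 0.2263]
ee_rot: [2.255, 2.187, -0.001]
force: [-0.5, 0.2, 0.3]
width: 0.999
gripper_force: 0.0
```

Add to h.py:
```python
def go(tgt,s):
    M=R.from_rotvec(s['ee_rot']).as_matrix();print('tool yaw of x',np.degrees(np.arctan2(M[1,0],M[0,0])),'delta tool',(M.T@(np.array(tgt)-s['position'])).round(4),'pos',s['position'].round(4),'w',s['width'],'F',s['gripper_force'],'t',s['clock'],'q7',s['joints'][6])
```

Run:
```python
from h import *
from cell import arm, optics, order
t=pickle.load(open('top0.pkl','rb'));s=pickle.load(open('side0.pkl','rb'))
print('roll top-plane',plane(t,358.8,150.8,.065),'tri',tri(t,(358.8,150.8),s,(393.9,214.5)))
go((.4413,.0074,.10),arm.observe())
```

```text
roll top-plane [ 0.67314174 -0.17478362  0.065     ] tri [ 0.67379885 -0.1751293   0.06268614]
tool yaw of x 88.22781331189547 delta tool [-0.5501  0.188   0.1267] pos [0.2704 0.5631 0.2263] w 0.9993278668207202 F 0.0 t 0.9 q7 -1.1177184590152072
```

Scaled: -0.04 m is -0.8, 0.0134 m is 0.268.

>>> tcp_steps(increments={"x": [-0.8, -0.8, -0.8, -0.8, -0.8, -0.8, -0.8, -0.8, -0.8, -0.8], "y": [0.268, 0.268, 0.268, 0.268, 0.268, 0.268, 0.268, 0.268, 0.268, 0.268], "z": [0, 0, 0, 0, 0, 0, 0, 0, 0, 0], "turn": [0, 0, 0, 0, 0, 0, 0, 0, 0, 0], "jaw": [1, 1, 1, 1, 1, 1, 1, 1, 1, 1]})

```text
clock: 1.9
position: [0.3945, 0.1584, 0.2267]
ee_rot: [-2.249, -2.193, -0.0]
force: [0.8, 0.7, 0.2]
width: 0.999
gripper_force: 0.0
```

>>> tcp_steps(increments={"x": [-0.8, -0.8, -0.8, -0.6, 0, 0, 0], "y": [0.268, 0.268, 0.268, 0.28, 0, 0, 0], "z": [0, 0, 0, 0.6, 0.8, 0, 0], "turn": [0, 0, 0, 0, 0, 0, 0], "jaw": [1, 1, 1, 1, 1, 1, 1]})

```text
clock: 2.6
position: [0.4443, 0.009, 0.1569]
ee_rot: [-2.248, -2.193, 0.003]
force: [-0.2, 0.2, -0.4]
width: 0.998
gripper_force: 0.0
```

Run:
```python
from h import *
from cell import arm, optics, order
go((.4413,.0074,.006),arm.observe())
d=optics.get_image('top');cv2.imwrite('pics/t1.png',cv2.resize(d['image'][150:290,220:400],None,fx=4,fy=4,interpolation=cv2.INTER_CUBIC))
```

```text
tool yaw of x 88.55728329267826 delta tool [-0.0015 -0.0026  0.1509] pos [0.4443 0.009  0.1569] w 0.9977755038815144 F 0.0 t 2.6 q7 0.057089216630097556
```

View pics/t1.png

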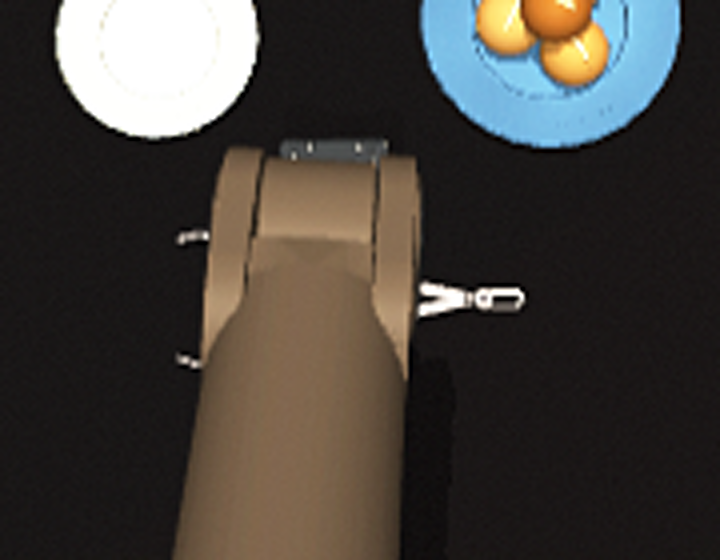

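The arm hides the grips, but the heads (178–208, 240 and 360 in the crop) and the pin are unmoved. I'll go down over the grips and close part way.

Scaled: 0.04 m is 0.8, 0.035 m is 0.7.

>>> tcp_steps(increments={"x": [-0.03, 0, 0, 0, 0, 0, 0, 0, 0, 0], "y": [-0.052, 0, 0, 0, 0, 0, 0, 0, 0, 0], "z": [0.8, 0.8, 0.7, 0.5, 0.22, 0, 0, 0, 0, 0], "turn": [0, 0, 0, 0, 0, 0, 0, 0, 0, 0], "jaw": [1, 1, 1, 1, 1, 1, 0.67, 0.67, 0.67, 0.67]}, force=15)

```text
clock: 3.65
position: [0.4426, 0.0077, 0.0064]
ee_rot: [2.249, 2.194, 0.002]
force: [-0.9, 0.7, 3.5]
width: 0.71
gripper_force: 5.5
```

>>> tcp_steps(increments={"x": [0, 0, 0], "y": [0, 0, 0], "z": [0, 0, 0], "turn": [0, 0, 0], "jaw": [0.65, 0.65, 0.65]})

```text
clock: 3.95
position: [0.4429, 0.0077, 0.0064]
ee_rot: [2.249, 2.193, 0.002]
force: [-1.1, 1.6, 8.2]
width: 0.65
gripper_force: 7.6
```

Scaled: -0.025 m is -0.5, -0.02 m is -0.4.

>>> tcp_steps(increments={"x": [0, 0, 0, 0, 0, 0, 0, 0, 0], "y": [0, 0, 0, 0, 0, 0, 0, 0, 0], "z": [-0.2, -0.4, -0.5, -0.5, -0.5, -0.4, 0, 0, 0], "turn": [0, 0, 0, 0, 0, 0, 0, 0, 0], "jaw": [0.65, 0.65, 0.65, 0.65, 0.65, 0.65, 0.65, 0.65, 0.65]})

```text
clock: 4.85
position: [0.4416, 0.0074, 0.1301]
ee_rot: [-2.248, -2.193, 0.002]
force: [0.0, -0.5, -1.7]
width: 0.646
gripper_force: 3.7
```

Run:
```python
from h import *
from cell import arm, optics, order
go((.4413,.0074,.13),arm.observe())
a=optics.get_image('top')['image'][150:290,220:400];b=optics.get_image('side')['image'][130:270,220:400]
cv2.imwrite('pics/t2.png',cv2.resize(np.hstack([a,b]),(800,311),interpolation=cv2.INTER_CUBIC))
```

```text
tool yaw of x 88.56760110111608 delta tool [-0.     -0.0003  0.0001] pos [0.4416 0.0074 0.1301] w 0.6462913334732844 F 3.725713972853555 t 4.85 q7 0.11357822500101522
```

View pics/t2.png

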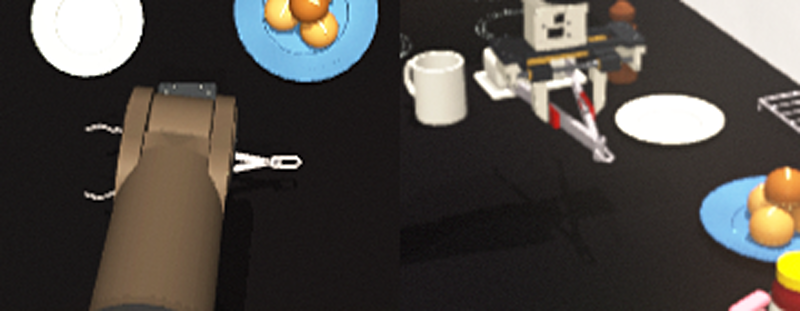

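Tongs are held level-looking, with heads at (90,128) and (90,195) in the left panel. The pile is unchanged. Next I'll turn them to point along +x.

Scaled: 0.1 rad / 6.2832 = 0.0159.

>>> tcp_steps(increments={"x": [0, 0, 0, 0, 0, 0, 0, 0], "y": [0, 0, 0, 0, 0, 0, 0, 0], "z": [0, 0, 0, 0, 0, 0, 0, 0], "turn": [0.0159, 0.0159, 0.0159, 0.0159, 0.0159, 0.0159, 0.0159, 0.0159], "jaw": [0.65, 0.65, 0.65, 0.65, 0.65, 0.65, 0.65, 0.65]})

```text
clock: 5.75
position: [0.4419, 0.0072, 0.1301]
ee_rot: [2.928, 1.138, -0.002]
force: [0.4, 1.1, -1.0]
width: 0.649
gripper_force: 3.7
```

>>> tcp_steps(increments={"x": [0, 0, 0, 0, 0, 0, 0, 0, 0], "y": [0, 0, 0, 0, 0, 0, 0, 0, 0], "z": [0, 0, 0, 0, 0, 0, 0, 0, 0], "turn": [0.0159, 0.0159, 0.0159, 0.0159, 0.0159, 0.0159, 0.0159, 0.0072, 0], "jaw": [0.65, 0.65, 0.65, 0.65, 0.65, 0.65, 0.65, 0.65, 0.65]})

```text
clock: 6.65
position: [0.442, 0.0072, 0.1301]
ee_rot: [3.14, -0.0, -0.002]
force: [0.9, 0.6, -0.9]
width: 0.65
gripper_force: 3.7
```

Run:
```python
from h import *
from cell import arm, optics, order
go((.5535,-.175,.13),arm.observe())
```

```text
tool yaw of x -0.0070122256514073165 delta tool [0.1116 0.1822 0.0002] pos [0.442  0.0072 0.1301] w 0.6501618474246101 F 3.7256862084541353 t 6.65 q7 -1.1478205760145976
```

Scaled: 0.0202 m is 0.404, 0.018 m is 0.36.

>>> tcp_steps(increments={"x": [0.22, 0.22, 0.22, 0.22, 0.22, 0.22, 0.22, 0.22, 0.22, 0.232], "y": [0.36, 0.36, 0.36, 0.36, 0.36, 0.36, 0.36, 0.36, 0.36, 0.404], "z": [0, 0, 0, 0, 0, 0, 0, 0, 0, 0], "turn": [0, 0, 0, 0, 0, 0, 0, 0, 0, 0], "jaw": [0.65, 0.65, 0.65, 0.65, 0.65, 0.65, 0.65, 0.65, 0.65, 0.65]})

```text
clock: 7.65
position: [0.5531, -0.1752, 0.13]
ee_rot: [-3.141, -0.004, 0.002]
force: [0.1, 0.2, -1.0]
width: 0.65
gripper_force: 3.7
```

>>> tcp_steps(increments={"x": [0, 0, 0], "y": [0, 0, 0], "z": [0, 0, 0], "turn": [0, 0, 0], "jaw": [0.65, 0.65, 0.65]})

```text
clock: 7.95
position: [0.5525, -0.1738, 0.1302]
ee_rot: [-3.141, -0.003, 0.002]
force: [-0.4, 0.3, -0.9]
width: 0.651
gripper_force: 3.7
```

Run:
```python
from h import *
from cell import arm, optics, order
go((.5535,-.175,.13),arm.observe())
ds=[optics.get_image(n) for n in('top','side')];pickle.dump(ds,open('p3.pkl','wb'))
a=cv2.resize(ds[0]['image'][115:215,310:410],(400,400),interpolation=cv2.INTER_CUBIC);b=cv2.resize(ds[1]['image'][150:250,320:420],(400,400),interpolation=cv2.INTER_CUBIC)
cv2.imwrite('pics/t3.png',np.hstack([a,b]))
```

```text
tool yaw of x 0.09965648227937038 delta tool [0.001  0.0012 0.0002] pos [ 0.5525 -0.1738  0.1302] w 0.6512099687258804 F 3.7257628866063897 t 7.95 q7 -0.8024152064073815
```

View pics/t3.png

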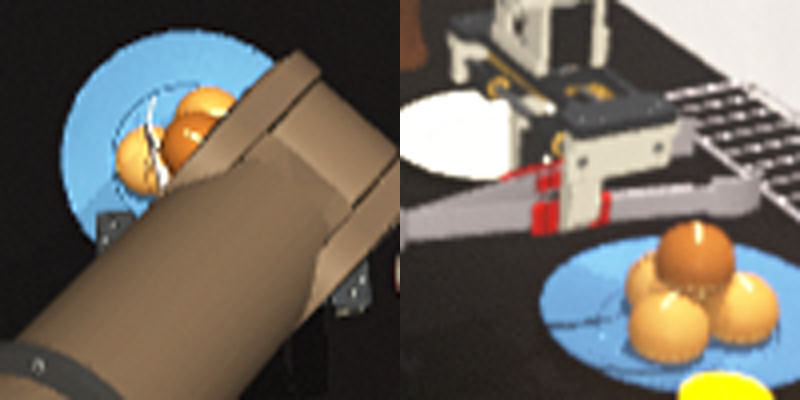

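In the side panel the right head's tip is at about (760,195), full-image (410,199). The arm's grip is at about (590,210). In the top panel the left head's tip is at about (150,95), full-image (347.5,139). I'll work out positions and pitch from these.

Run:
```python
from h import *
t,s=pickle.load(open('p3.pkl','rb'))
def py(d,u,v,y):
    o,r=ray(d,u,v);return (o+r*(y-o[1])/r[1]).round(4)
c=lambda x,y:(320+(x-400)/4-.4,150+y/4-.4)
for n,p,y in(('tip top',(760,180),-.222),('tip bot',(757,213),-.222),('head start top',(712,183),-.217),('arm top at grip',(607,193),-.204),('arm bot at grip',(607,222),-.204),('arm bot 2',(680,213),-.212)):print(n,py(s,*c(*p),y))
for z in(.123,.15):print('left tip',plane(t,347.1,138.4,z).round(4),'left mid', plane(t,310+152/4-.4,115+125/4-.4,z).round(4), 'elbow',plane(t,310+162/4-.4,115+165/4-.4,z).round(4))
```

```text
tip top [ 0.6871 -0.222   0.1469]
tip bot [ 0.6876 -0.222   0.1213]
head start top [ 0.6519 -0.217   0.1492]
arm top at grip [ 0.5784 -0.204   0.15  ]
arm bot at grip [ 0.5799 -0.204   0.1277]
arm bot 2 [ 0.6319 -0.212   0.1278]
left tip [ 0.7002 -0.1327  0.123 ] left mid [ 0.6765 -0.1334  0.123 ] elbow [ 0.6447 -0.14    0.123 ]
left tip [ 0.6932 -0.1302  0.15  ] left mid [ 0.67   -0.1309  0.15  ] elbow [ 0.6389 -0.1373  0.15  ]
```

Scaled: 0.01 m is 0.2, 0.0012 m is 0.024.

>>> tcp_steps(increments={"x": [0.02, 0.02, 0, 0, 0, 0, 0, 0, 0], "y": [0.024, 0, 0, 0, 0, 0, 0, 0, 0], "z": [0.2, 0.2, 0.2, 0.2, 0.2, 0.2, 0.14, 0, 0], "turn": [0, 0, 0, 0, 0, 0, 0, 0, 0], "jaw": [0.65, 0.65, 0.65, 0.65, 0.65, 0.65, 0.65, 0.65, 0.65]})

```text
clock: 8.95
position: [0.5551, -0.1761, 0.0638]
ee_rot: [3.142, 0.001, -0.0]
force: [0.7, -0.9, -0.5]
width: 0.648
gripper_force: 3.7
```

Run:
```python
from h import *
from cell import arm, optics, order
go((.5545,-.175,.062),arm.observe())
ds=[optics.get_image(n) for n in('top','side')];pickle.dump(ds,open('p4.pkl','wb'))
a=cv2.resize(ds[0]['image'][115:215,310:410],(400,400),interpolation=cv2.INTER_CUBIC);b=cv2.resize(ds[1]['image'][170:240,350:420],(400,400),interpolation=cv2.INTER_CUBIC)
cv2.imwrite('pics/t4.png',np.hstack([a,b]))
```

```text
tool yaw of x 0.0322040536450249 delta tool [-0.0006 -0.0011  0.0018] pos [ 0.5551 -0.1761  0.0638] w 0.6484899813932625 F 3.725565563836426 t 8.95 q7 -0.7326907339915482
```

View pics/t4.png

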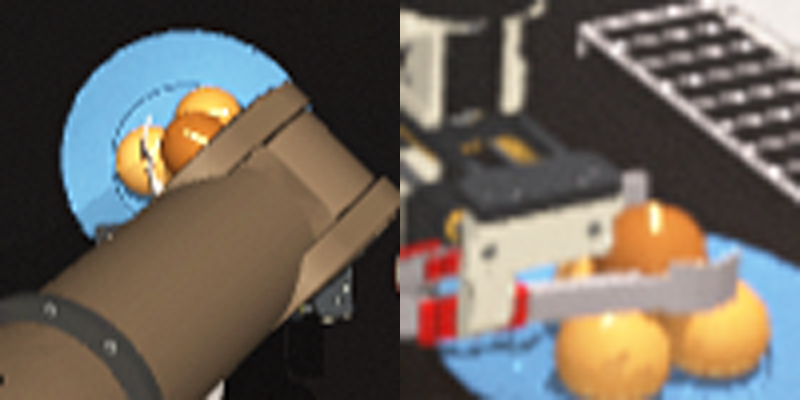

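The heads straddle the top roll just above the lower rolls: right head at (660–740, 280) in the side panel, left head at (150,150) in the top panel. Squeezing gradually now.

Scaled: -0.0015 m is -0.03, 0.001 m is 0.02.

>>> tcp_steps(increments={"x": [0, 0, 0, 0, 0, 0, 0, 0, 0], "y": [-0.03, 0, 0, 0, 0, 0, 0, 0, 0], "z": [0.02, 0, 0, 0, 0, 0, 0, 0, 0], "turn": [0, 0, 0, 0, 0, 0, 0, 0, 0], "jaw": [0.62, 0.59, 0.56, 0.53, 0.5, 0.48, 0.46, 0.44, 0.42]}, force=25)

```text
clock: 9.95
position: [0.5551, -0.1743, 0.0627]
ee_rot: [-3.141, -0.001, 0.0]
force: [0.5, 0.7, -0.8]
width: 0.462
gripper_force: 25.0
```

>>> tcp_steps(increments={"x": [0, 0, 0, 0, 0], "y": [0, 0, 0, 0, 0], "z": [0, 0, 0, 0, 0], "turn": [0, 0, 0, 0, 0], "jaw": [0.35, 0.2, 0, 0, 0]}, force=25)

```text
clock: 10.45
position: [0.5551, -0.1744, 0.0627]
ee_rot: [-3.142, -0.001, -0.0]
force: [0.2, 0.5, 0.0]
width: 0.46
gripper_force: 25.0
```

Stopped at 0.46, or 42 mm, so the roll is held. I'll lift slowly and check.

Scaled: -0.01 m is -0.2, -0.008 m is -0.16.

>>> tcp_steps(increments={"x": [0, 0, 0, 0, 0, 0, 0, 0, 0, 0], "y": [0, 0, 0, 0, 0, 0, 0, 0, 0, 0], "z": [-0.1, -0.16, -0.2, -0.2, -0.2, -0.2, -0.2, -0.1, 0, 0], "turn": [0, 0, 0, 0, 0, 0, 0, 0, 0, 0], "jaw": [0, 0, 0, 0, 0, 0, 0, 0, 0, 0]})

```text
clock: 11.45
position: [0.555, -0.1742, 0.1306]
ee_rot: [-3.141, -0.001, 0.0]
force: [-0.2, -0.2, -1.0]
width: 0.459
gripper_force: 25.0
```

Run:
```python
from h import *
from cell import arm, optics, order
go((.5467,.159,.13),arm.observe())
ds=[optics.get_image(n) for n in('top','side')]
a=cv2.resize(ds[0]['image'][115:215,310:410],(400,400),interpolation=cv2.INTER_CUBIC);b=cv2.resize(ds[1]['image'][150:250,335:435],(400,400),interpolation=cv2.INTER_CUBIC)
cv2.imwrite('pics/t5.png',np.hstack([a,b]))
```

```text
tool yaw of x 0.05149625103775214 delta tool [-0.008  -0.3332  0.0006] pos [ 0.555  -0.1742  0.1306] w 0.4585065211978843 F 24.985890984535217 t 11.45 q7 -0.8039720884791116
```

View pics/t5.png

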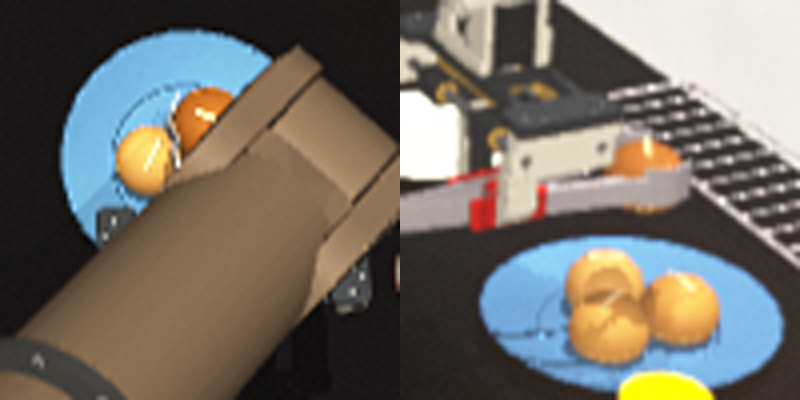

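The roll is between the heads at (645,175) in the side panel, and the three others are in place on the dish. Carrying it to the plate.

Scaled: -0.02 m is -0.4, -0.01 m is -0.2.

>>> tcp_steps(increments={"x": [0, -0.02, -0.02, -0.02, -0.02, -0.02, -0.02, -0.02, -0.02], "y": [-0.2, -0.4, -0.4, -0.4, -0.4, -0.4, -0.4, -0.4, -0.4], "z": [0, 0, 0, 0, 0, 0, 0, 0, 0], "turn": [0, 0, 0, 0, 0, 0, 0, 0, 0], "jaw": [0, 0, 0, 0, 0, 0, 0, 0, 0]})

```text
clock: 12.45
position: [0.5465, -0.0028, 0.1304]
ee_rot: [-3.141, -0.002, 0.001]
force: [0.6, 0.3, -1.8]
width: 0.458
gripper_force: 25.0
```

>>> tcp_steps(increments={"x": [0, 0, 0, 0, 0, 0, 0, 0, 0, 0], "y": [-0.4, -0.4, -0.4, -0.4, -0.4, -0.4, -0.4, -0.3, -0.16, 0], "z": [0, 0, 0, 0, 0, 0, 0, 0, 0, 0], "turn": [0, 0, 0, 0, 0, 0, 0, 0, 0, 0], "jaw": [0, 0, 0, 0, 0, 0, 0, 0, 0, 0]})

```text
clock: 13.45
position: [0.5466, 0.1598, 0.1305]
ee_rot: [3.142, 0.004, -0.001]
force: [0.6, -0.8, -1.4]
width: 0.456
gripper_force: 25.0
```

>>> tcp_steps(increments={"x": [0, 0, 0], "y": [0, 0, 0], "z": [0, 0, 0], "turn": [0, 0, 0], "jaw": [0, 0, 0]})

```text
clock: 13.75
position: [0.5469, 0.1576, 0.1309]
ee_rot: [3.142, -0.001, 0.0]
force: [0.2, 0.9, -2.2]
width: 0.454
gripper_force: 25.0
```

Run:
```python
from h import *
from cell import arm, optics, order
go((.5467,.159,.13),arm.observe())
ds=[optics.get_image(n) for n in('top','side')]
for n,d,bx in(('t',ds[0],(225,115,300,200)),('s',ds[1],(290,120,400,200))):
    print(n,[(b[0],b[1]) for b in blobs(d,(5,100,60),(16,255,255),bx,15)])
a=cv2.resize(ds[0]['image'][90:240,160:390],(400,261),interpolation=cv2.INTER_CUBIC);b=cv2.resize(ds[1]['image'][110:260,240:470],(400,261),interpolation=cv2.INTER_CUBIC)
cv2.imwrite('pics/t6.png',np.hstack([a,b]))
```

```text
tool yaw of x -0.04746548694967619 delta tool [-0.0002 -0.0014  0.0009] pos [0.5469 0.1576 0.1309] w 0.4544855186909122 F 24.98591959476471 t 13.75 q7 -1.35542643484876
t [(834, array([239.17505995, 164.58872902]))]
s [(64, array([341.046875, 148.15625 ])), (18, array([340.83333333, 159.        ])), (98, array([319.55102041, 163.43877551]))]
```

View pics/t6.png

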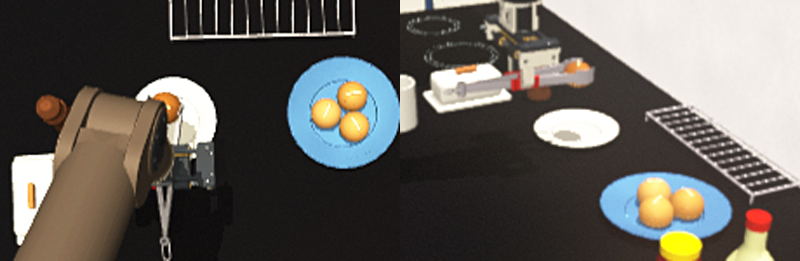

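The roll is in the heads over the plate: top panel (167,107), side panel (579,70). The other rolls are on the dish. One quick numeric check before handing in.

>>> tcp_steps(increments={"x": [0, 0, 0, 0, 0], "y": [0, 0, 0, 0, 0], "z": [0, 0, 0, 0, 0], "turn": [0, 0, 0, 0, 0], "jaw": [0, 0, 0, 0, 0]})

```text
clock: 14.35
position: [0.5469, 0.1586, 0.1307]
ee_rot: [-3.142, -0.001, -0.0]
force: [0.5, 0.3, -1.8]
width: 0.459
gripper_force: 25.0
```

Run:
```python
from h import *
t=pickle.load(open('top0.pkl','rb'));s=pickle.load(open('side0.pkl','rb'))
print(tri(t,(255.5,151.5),s,(342.3,150.5)),plane(t,255.5,151.5,.135))
```

```text
[0.66299026 0.15027812 0.14013221] [0.66360109 0.15125309 0.135     ]
```

```bash
python3 -c "
from cell import arm, optics, order
print(order.sign_off())"
```

```text
the job is handed in; nothing more can be done
None
```

The top roll is held in the tongs about 10 cm above the side plate, within about 1 cm of its middle; in the last pictures the other three rolls are still on their dish, and the job is handed in, with no verdict returned.

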